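# Unlock the spice box and put the yellow-capped jar away

## Task

Put the yellow-capped spice jar away in the locked spice box: first slide the red safety tab fully away from you along its track, then push the steel latch paddle outwards and well over, away from the lid, so that its tongue lifts clear, and push the lid fully back by its ridge. Then stand the jar upright on the floor of the box, setting it down gently and never tipping it over; leave the latch and the lid open and do not disturb the red-capped jar and the dropper bottle.

Things in the scene. Friction and masses are not known exactly. Their poses are not given: they have to be found in the camera images.
- spice_box: Light wooden box, darker sliding lid, fixed to the table, 220 (x) x 260 (y) x 120 mm high, walls and floor 7 mm; side rails up to z = 134; dark steel ledge on its right (-y) side out to y = -216, its top at z = 107. Origin: centre of the underside. Axes: +x away from the robot (lid and tab slide open that way), +y left, z up; yaw up to 0.25 rad. Four jars are fixed inside, 113 high.
- free_place (a point): Point on the inner floor of the box where the jar fits, at box (-45, 40, 7) mm; fixed to the box. Once the lid is open the box is open from x = -103 to 15 mm. The nearest fixed jar (46 mm across) is centred 125 mm from here towards the box's -y, the left wall 83 mm towards +y: open fingers fit along y.
- safety_tab (a joint): Slide of the red safety tab in m along the box's +x: about 0 = in the way of the latch paddle, 0.060 = fully released, at its end stop; the paddle is free above 0.046. About 2 N of friction, no spring, stays where it is left.
- tab_face (a point): Centre of the tab's near (-x) face, to be pushed towards the box's +x; moves with it. The tab is a red block 60 (x) x 42 (y) x 53 mm on the steel ledge: its top is 24 mm above this point, the ledge 30 mm below. It stands right outside the paddle, whose outer face is 24 mm from this point towards +y. The ledge is free for 50 mm in front of the tab.
- latch (a joint): Angle of the steel latch in rad: about 0 = locked (paddle upright, tongue over the lid right behind its ridge), 1.45 = fully open. Stiff hinge (0.05 N m), no spring, stays where it is left. The hinge line runs along the box's x at box (y, z) = (-150, 122) mm. Pushing the paddle's top towards the box's -y raises the tongue. Until the red tab is released it gives only about 0.15 rad.
- latch_paddle (a point): Mid-width point of the paddle's inner (+y) face, 40 mm above the hinge line when upright (then at box (-3, -146, 162) mm); moves with it. Paddle: 56 mm wide along x, 8 thick, top 70 above the hinge line, black edge. Tongue: 16 wide, 85 long towards +y, top 17 above the hinge line, its centre line 46 mm from here towards -x. The flat lid is 33 mm below this point, the side rail's top 28 mm.
- lid (a joint): Slide of the lid in m along the box's +x: about 0 = shut, 0.125 = fully open. About 3 N of friction, stays where it is left. Blocked after 4 mm while the latch tongue is down.
- lid_ridge (a point): Centre of the near (-x) face of the lid's pull ridge, a dark wooden bar 18 (x) x 200 (y) x 28 mm high on the lid; the lid's flat top is 14 mm below this point and reaches 31 mm in front of it. Moves with the lid.
- yellow_jar: Loose round spice jar with a yellow cap, 44 mm across, 100 mm high, about 0.11 kg; stands on the table left of the box. Origin: centre of its underside, z up. Grip it across the cap or just below it.
- red_jar: Bystander: spice jar with a red cap, 45 mm across, 109 mm high, loose on the table left of the box. Origin: centre of its underside.
- drops_bottle: Bystander: brown dropper bottle with a black top, 33 mm across, 102 mm high, loose on the table left of the box. Origin: centre of its underside.
There are look-alikes about, which are no part of the job. What is shaped like the yellow_jar but green or orange is not meant.

How it is judged:
On the way, in this order (a step that is already met when the one before it is completed fails the run):
1. the red safety tab is released: slid at least 0.048 m (value of joint safety_tab above 0.048 m and value of joint latch below 0.3 rad), for 0.1 s.
2. the latch is pushed over by at least 0.8 rad, its tongue clear of the lid, which is still shut (value of joint latch above 0.8 rad and value of joint lid below 0.02 m), for 0.1 s.
3. the lid is slid back by at least 0.11 m, with the jar not in the box yet (value of joint lid above 0.11 m and horizontal distance between yellow_jar and spice_box above 0.15 m), for 0.1 s.
At the end, for the whole second after the job is handed in: The yellow-capped jar stands upright (within 0.1 rad), at rest and released on the floor of the spice box (origin within the walls, at most 12 mm above the underside of the box); tab over 0.048 m, latch over 0.8 rad, lid over 0.11 m (x of yellow_jar in the frame of spice_box between -0.103 and 0.103 m and y of yellow_jar in the frame of spice_box between -0.123 and 0.123 m and z of yellow_jar in the frame of spice_box between 0 and 0.012 m and angle between yellow_jar's own z axis and vertical below 0.1 rad and linear speed of yellow_jar below 0.02 m/s and value of joint safety_tab above 0.048 m and value of joint latch above 0.8 rad and value of joint lid above 0.11 m); the robot touches nothing.
It fails at once if the yellow-capped jar is tipped by more than 0.7 rad (angle between yellow_jar's own z axis and vertical above 0.7 rad).
It fails at once if the yellow-capped jar is dropped (faster than 0.7 m/s while the fingers do not touch it) (linear speed of yellow_jar above 0.7 m/s and contact force between yellow_jar and the fingers below 0.05 N).
It fails at once if the red-capped jar is moved by more than 30 mm (distance of red_jar from where it was at the start of the episode above 0.03 m).
It fails at once if the dropper bottle is moved by more than 30 mm (distance of drops_bottle from where it was at the start of the episode above 0.03 m).
It also fails if it takes over 61 s, if anything falls off the work surface, if the arm or the gripper's body presses on something with over 40 N, if the wrist force passes 120 N, or if a joint passes its speed limit or range.

## Robot

A 6-joint arm with a two-finger parallel gripper is mounted at the origin on a cart in front of the work surface, level with it; the furniture and walls round the work are solid. World frame = base frame: x ahead of the robot, y to its left, z up, the work surface at z = 0. Lengths are in m, angles in rad, forces in N, time in s.
With the tool pointing down it reaches from about 0.35 to 0.975 m from the base axis. Payload 4.9 kg.
Tool frame: the origin (TCP) lies at the very end of the fingers, on their centre line; the grasp point (between the pads) lies 19 mm behind it (ctrl.grasp_offset is the distance from the TCP to the grasp point, in m); z points along the fingers, y is the line along which they close (so a half turn about z gives the same grasp; the last joint's range is limited). The gripper opens to 85 mm and grips with 20 to 120 N. Pads are 22 mm wide; open, the fingers measure 114 mm over their backs; the gripper's body (76 mm by 85 mm) begins 54 mm behind the grasp point. The pads swing forward as they close: fully open they stand 13 mm farther back than shut.
Start: joints at [-1.22, 0.053, 1.613, -0, 1.476, -0.119], TCP at [0.283, -0.557, 0.231] pointing down, gripper open.
Joint ranges: [-3.01, 3.01], [-1.01, 2.22], [0.06, 2.58], [-1.02, 4.17], [0.09, 2.62], [-3.14, 3.14]. Speed limits (rad/s): [2.57, 2.57, 3.14, 3.14, 3.14, 3.14].

## Interface

Orientations are given as a rotation vector (axis times angle).
In Python, from station import ctrl, optics gives the robot as it stands.
- The arm moves only by the shell command python3 -m handwheel 'ROWS' [OPENING] [FORCE]. ROWS is JSON, a list of rows, each an object of numbers: "tx", "ty", "tz": the shift along the tool's x, y, z in mm; "roll": the turn about the tool's z in rad. A call has 1 to 12 rows; each row shifts and turns the commanded pose from where the row before left it, along the tool's axes as they then stand; what a row does not reach is not made up. A row lasts 1/12 s, in which the tool goes at most 41.7 mm and 7.16 degrees, less where a joint would pass 70% of its speed; a pose out of reach is approached as far as the arm can. A call with a gripper value outside its range is refused whole. OPENING is the finger opening in mm, from 0 to 85.4, set as the call begins (- or left out, the last holds). The fingers move at their own pace and stop on an object; FORCE is the grip in N (left out, the last holds). Time passes only in rows, so rows that do not move let the fingers close. It gives the time, the measured TCP pose, the force, the opening and the grip force at its end, in the units of the state.
- ctrl.get_obs(): the state, without advancing time (a new reading comes with each control period).
- optics.get_image(name): name is "scene" or "side" or "wrist"; returns (picture, depth): 384x512x3 uint8, red, green, blue; 384x512 float32, m along the optical axis (not along the pixel's ray), 0 where there is no reading.
- optics.camera_params(name): a dict with "mtx" (3x3 intrinsics, pixels), "k1" (the pictures are not rectified: a ray, as slopes to the right and down, at radius r is drawn at 1 + k1 r^2 times it, then the intrinsics apply), "extrinsics" (4x4, takes a point from camera to world coordinates); the wrist camera has in their place "tool_from_camera" (4x4, takes a point from camera to tool coordinates, whose origin is the TCP and whose axes are the flange's). Camera axes: x right, y down, z forward; pixel columns grow to the right and rows downward; lengths in m; the calibration is good to about 2 mm. A picture is of the moment at which its call begins: read the wrist's pose just before it. camera_params takes no time and is no camera call.
- ctrl.finish_job(): hands the job in; it is judged then, once.
The state is a dict: "t": time; "q": joint angles; "dq": joint speeds; "effort": joint torques, N m; "tool_pos": TCP position; "tool_rot": TCP orientation; "contact_force": force on the tool from outside, world axes, zero at the start; "wrist_torque": the same for the moment, N m; "opening": finger opening in m; "grip_force": force on a finger pad.
Only numpy, scipy, OpenCV 4.12 (cv2) and the standard library are available. Lean on these libraries where they do the work, as an engineer would, in place of code of your own. Each camera call takes 0.05 s, during which the arm holds its last target. There are 200 camera calls.

## Working session

There is one attempt and no reset: what is moved stays moved. The work goes in short steps, Python scripts to look and compute and a shell command to move; the robot and the scene stay as the last step left them, time stands still between calls to the robot, and variables do not carry over. Pictures are saved under pics/ and viewed, at most 10 in all, crops included, and the job is handed in when it is done.

```bash
mkdir -p pics
cat > h.py <<'E'
import numpy as np, cv2
from station import ctrl, optics
from scipy.spatial.transform import Rotation as R
def T_of(o):
    T=np.eye(4);T[:3,:3]=R.from_rotvec(o['tool_rot']).as_matrix();T[:3,3]=o['tool_pos'];return T
def grab(n):
    o=ctrl.get_obs();im,d=optics.get_image(n);p=optics.camera_params(n)
    E=np.array(p['extrinsics']) if 'extrinsics' in p else T_of(o)@np.array(p['tool_from_camera'])
    return im,d,dict(K=np.array(p['mtx'],float),k1=p['k1'],E=E)
def cloud(d,c):
    h,w=d.shape;v,u=np.mgrid[:h,:w]
    pts=np.stack([u,v],-1).reshape(-1,1,2).astype(float)
    n=cv2.undistortPoints(pts,c['K'],np.array([c['k1'],0,0,0.])).reshape(h,w,2)
    P=np.dstack([n[...,0]*d,n[...,1]*d,d]);W=P@c['E'][:3,:3].T+c['E'][:3,3];W[d<=0]=np.nan
    return W
def project(X,c):
    Ei=np.linalg.inv(c['E']);r=cv2.Rodrigues(Ei[:3,:3])[0]
    return cv2.projectPoints(np.array(X,float).reshape(-1,1,3),r,Ei[:3,3],c['K'],np.array([c['k1'],0,0,0.]))[0].reshape(-1,2)
E
python3 - <<'E'
from h import *
import pickle
o=ctrl.get_obs();print(o['tool_rot'],o['t'],T_of(o).round(3))
ims=[]
for n in('scene','side','wrist'):
    im,d,c=grab(n);pickle.dump((im,d,c),open(n+'.pkl','wb'));ims.append(im);print(n,c['E'].round(2).tolist())
cv2.imwrite('pics/a.png',np.vstack([ims[0]])[...,::-1]);cv2.imwrite('pics/b.png',ims[1][...,::-1])
E
```

```text
[-3.05334076e+00 -7.30702046e-01  3.81882250e-04] 0.0 [[ 0.892  0.453 -0.001  0.283]
 [ 0.453 -0.892  0.002 -0.557]
 [ 0.    -0.002 -1.     0.23 ]
 [ 0.     0.     0.     1.   ]]
scene [[0.94, 0.24, -0.24, 0.71], [0.34, -0.66, 0.67, -0.66], [0.0, -0.72, -0.7, 0.89], [0.0, 0.0, 0.0, 1.0]]
side [[0.87, 0.43, -0.25, 0.75], [0.5, -0.75, 0.44, -0.45], [0.0, -0.51, -0.86, 1.1], [0.0, 0.0, 0.0, 1.0]]
wrist [[0.45, -0.86, -0.24, 0.34], [-0.89, -0.44, -0.12, -0.53], [-0.0, 0.27, -0.96, 0.37], [0.0, 0.0, 0.0, 1.0]]
```

View pics/a.png

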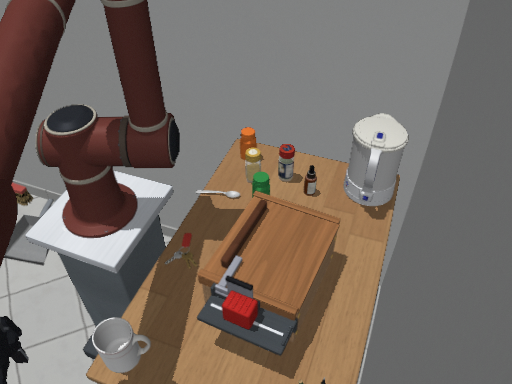

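View pics/b.png

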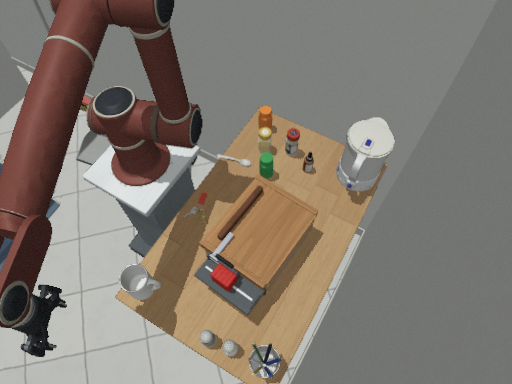

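Scene view: the red tab is at (240,310), latch at (238,280), ridge at (245,230). There are three jars of the same shape: orange (248,143), yellow-capped (253,163) and green (261,185). The yellow-capped one is the target. Red jar is at (287,160), dropper at (311,180).

Run:
```python
from h import *
import pickle
out=[]
for n in('scene','side'):
    im,d,c=pickle.load(open(n+'.pkl','rb'));W=cloud(d,c);hsv=cv2.cvtColor(im,cv2.COLOR_RGB2HSV).astype(int)
    H,S,V=hsv[...,0],hsv[...,1],hsv[...,2]
    print(n)
    ok=(W[...,0]>.2)&(W[...,0]<1.1)&(abs(W[...,1])<.7)
    z=W[...,2]
    red=((H<5)|(H>175))&(S>170)&ok&(z>.1)&(z<.18)
    k,l,st,ce=cv2.connectedComponentsWithStats(red.astype(np.uint8))
    for i in range(1,k):
        if st[i,4]>60:
            P=W[l==i];print('red',ce[i].round(),st[i,4],np.percentile(P,[2,50,98],axis=0).round(3).tolist())
            T=P[P[:,2]>np.percentile(P[:,2],90)-.006];print('  toprect',cv2.minAreaRect((T[:,:2]*1000).astype(np.float32)),np.median(T[:,2]))
    lid=(H>3)&(H<20)&(S>90)&ok
    box=lid&(z>.122)&(z<.138); k,l,st,ce=cv2.connectedComponentsWithStats(box.astype(np.uint8));i=1+st[1:,4].argmax()
    P=W[l==i];print('lid',ce[i],st[i,4],cv2.minAreaRect((P[:,:2]*1000).astype(np.float32)),np.median(P[:,2]))
    rd=lid&(z>.147)&(z<.165);k,l,st,ce=cv2.connectedComponentsWithStats(rd.astype(np.uint8))
    for i in range(1,k):
        if st[i,4]>40:P=W[l==i];print('ridge',ce[i].round(),st[i,4],cv2.minAreaRect((P[:,:2]*1000).astype(np.float32)),np.median(P[:,2]))
    obj=ok&(z>.06)&(W[...,1]>.1);k,l,st,ce=cv2.connectedComponentsWithStats(obj.astype(np.uint8))
    for i in range(1,k):
        if st[i,4]>40:
            P=W[l==i];t=P[:,2].max();Q=P[P[:,2]>np.percentile(P[:,2],97)-.006];print('obj',ce[i].round(),st[i,4],np.percentile(P[:,2],98).round(3),'top ctr',(Q.min(0)/2+Q.max(0)/2).round(3),np.ptp(Q,axis=0).round(3))
    x0,y0=(185,100) if n=='scene' else (190,80)
    out.append(cv2.resize(im[y0:y0+250,x0:x0+165],None,fx=2.4,fy=2.4,interpolation=cv2.INTER_CUBIC))
cv2.imwrite('pics/c.png',np.hstack(out)[...,::-1])
```

```text
scene
red [287. 150.] 94 [[0.436, 0.285, 0.1], [0.456, 0.297, 0.107], [0.474, 0.325, 0.111]]
  toprect ((454.7818603515625, 306.47772216796875), (43.60700607299805, 38.38717269897461), 85.75152587890625) 0.1080442920147231
red [240. 309.] 947 [[0.498, -0.262, 0.114], [0.529, -0.251, 0.158], [0.555, -0.221, 0.163]]
  toprect ((525.0262451171875, -240.25228881835938), (42.419464111328125, 57.72435760498047), 83.64261627197266) 0.16023664136683435
lid [277.83242999 251.89159892] 8856 ((534.3447265625, -61.670166015625), (285.0643005371094, 223.4290771484375), 83.99272155761719) 0.1282624968959949
ridge [243. 232.] 612 ((465.82684326171875, -55.4183349609375), (199.95700073242188, 17.957916259765625), 84.30519104003906) 0.15505516479757708
obj [364.  74.] 35686 0.562 top ctr [0.842 0.306 0.596] [0.003 0.411 0.14 ]
obj [174. 122.] 46 0.3 top ctr [0.213 0.106 0.297] [0.013 0.011 0.006]
obj [247. 136.] 258 0.101 top ctr [0.314 0.357 0.099] [0.042 0.043 0.008]
obj [286. 155.] 319 0.111 top ctr [0.453 0.306 0.109] [0.041 0.045 0.009]
obj [252. 157.] 278 0.101 top ctr [0.363 0.267 0.099] [0.04
[... 509 characters left out ...]
, 84.86404418945312) 0.13075154210537965
ridge [239. 212.] 447 ((463.985107421875, -53.568336486816406), (199.14895629882812, 19.618661880493164), 84.03271484375) 0.15757610392371857
obj [385.  69.] 30749 0.723 top ctr [0.84  0.253 0.744] [0.002 0.305 0.108]
obj [198. 112.] 96 0.302 top ctr [0.21  0.108 0.3  ] [0.016 0.014 0.009]
obj [265. 114.] 184 0.104 top ctr [0.314 0.357 0.102] [0.04  0.043 0.008]
obj [264. 135.] 178 0.103 top ctr [0.362 0.268 0.1  ] [0.041 0.046 0.007]
obj [293. 137.] 211 0.113 top ctr [0.452 0.307 0.111] [0.041 0.041 0.009]
obj [266. 160.] 210 0.106 top ctr [0.419 0.179 0.103] [0.04  0.041 0.009]
obj [309. 158.] 71 0.102 top ctr [0.537 0.264 0.101] [0.008 0.006 0.008]
```

View pics/c.png

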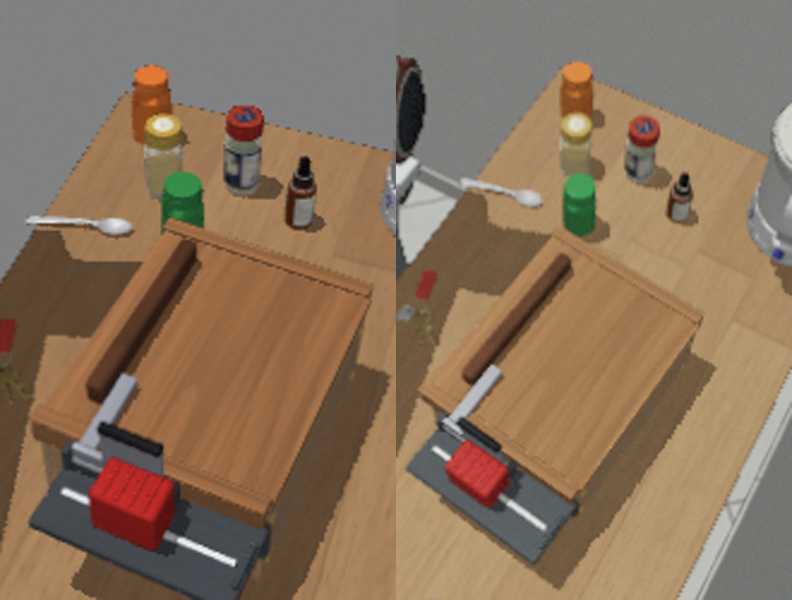

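The crop confirms the yellow-capped jar, top at world (0.3625, 0.2675, 0.10), agreed by both views. Ridge, tab and lid fit one box pose: centre (0.535, -0.062), yaw -0.10. First I align the tool with the box and close the fingers.

```bash
cat > go.py <<'E'
import sys
from h import *
C=np.array([.5347,-.0616]);yaw=-.1005;B=np.array([[np.cos(yaw),-np.sin(yaw)],[np.sin(yaw),np.cos(yaw)]])
def rep(bt=None):
    o=ctrl.get_obs();T=T_of(o);p=T[:3,3]
    b=B.T@(p[:2]-C)*1000
    print('t',round(o['t'],2),'box tcp',b.round(1),'z',round(p[2]*1000,1),'yawerr',round(np.arctan2(T[1,0],T[0,0])-yaw,3),'F(box)',(B.T@o['contact_force'][:2]).round(1),round(o['contact_force'][2],1),'open',round(o['opening'],4),'grip',round(o['grip_force'],1))
    if bt is not None:
        w=np.r_[C+B@(np.array(bt[:2])/1000),bt[2]/1000];print('tool shift mm',(T[:3,:3].T@(w-p)*1000).round(1))
if __name__=='__main__': rep([float(a) for a in sys.argv[1:]] or None)
E
python3 -m handwheel '[{"roll":0.114},{"roll":0.114},{"roll":0.114},{"roll":0.114},{"roll":0.114},{}]' 0 30 >/dev/null; python3 go.py -50 -184 231
```

```text
t 0.15 box tcp [-201. -518.] z 230.3 yawerr 0.57 F(box) [0.  0.5] -0.6 open 0.0851 grip 0.0
tool shift mm [ 3.074e+02 -1.996e+02 -3.000e-01]$[0]: bad value
```

```bash
python3 -m handwheel '[{"roll":0.114},{"roll":0.114},{"roll":0.114},{"roll":0.114},{"roll":0.114},{"tx":0}]' 0 30 ; python3 go.py -50 -184 231
```

```text
t 0.15 box tcp [-201. -518.] z 230.3 yawerr 0.57 F(box) [0.  0.5] -0.6 open 0.0851 grip 0.0
tool shift mm [ 3.074e+02 -1.996e+02 -3.000e-01]$[0]: bad value
```

```bash
python3 -m handwheel '[{"tx":0,"ty":0,"tz":0,"roll":0.114},{"tx":0,"ty":0,"tz":0,"roll":0.114},{"tx":0,"ty":0,"tz":0,"roll":0.114},{"tx":0,"ty":0,"tz":0,"roll":0.114},{"tx":0,"ty":0,"tz":0,"roll":0.114},{"tx":0,"ty":0,"tz":0,"roll":0}]' 0 30 ; python3 go.py -50 -184 231
```

```text
t: 0.65
tool_pos: [0.2829, -0.557, 0.2308]
tool_rot: [-3.137, 0.16, 0.001]
contact_force: [-0.2, 0.1, -0.4]
opening: 0.0125
grip_force: 0.0
t 0.65 box tcp [-200.8 -518.2] z 230.8 yawerr -0.001 F(box) [-0.2  0.1] -0.4 open 0.0125 grip 0.0
tool shift mm [ 150.4 -334.4   -0. ]
```

```bash
python3 -m handwheel '[{"tx":15,"ty":-33.4,"tz":0,"roll":0},{"tx":15,"ty":-33.4,"tz":0,"roll":0},{"tx":15,"ty":-33.4,"tz":0,"roll":0},{"tx":15,"ty":-33.4,"tz":0,"roll":0},{"tx":15,"ty":-33.4,"tz":0,"roll":0},{"tx":15,"ty":-33.4,"tz":0,"roll":0},{"tx":15,"ty":-33.4,"tz":0,"roll":0},{"tx":15,"ty":-33.4,"tz":0,"roll":0},{"tx":15,"ty":-33.4,"tz":0,"roll":0},{"tx":15,"ty":-33.4,"tz":0,"roll":0},{"tx":0,"ty":0,"tz":0,"roll":0}]' >/dev/null; python3 go.py -50 -184 137
```

```text
t 1.57 box tcp [ -49.3 -179.4] z 231.2 yawerr 0.01 F(box) [-0.5 -0.5] 0.9 open -0.0002 grip 0.0
tool shift mm [-0.9  4.9 94.2]
```

```bash
python3 -m handwheel '[{"tx":0,"ty":3,"tz":30,"roll":0},{"tx":0,"ty":0,"tz":30,"roll":0},{"tx":0,"ty":0,"tz":20,"roll":0},{"tx":0,"ty":0,"tz":14,"roll":0},{"tx":0,"ty":0,"tz":0,"roll":0},{"tx":0,"ty":0,"tz":0,"roll":0}]' >/dev/null; python3 go.py -50 -184 137
python3 - <<'E'
from h import *
im,d,c=grab('side');im2,_,_=grab('scene')
cv2.imwrite('pics/d.png',np.hstack([cv2.resize(i,None,fx=3,fy=3,interpolation=cv2.INTER_CUBIC) for i in(im[210:340,170:300],im2[230:360,170:300])])[...,::-1])
E
```

```text
t 2.07 box tcp [ -51.6 -187.5] z 136.5 yawerr 0.002 F(box) [0.7 0.1] 0.7 open 0.0002 grip 0.0
tool shift mm [ 1.6 -3.5 -0.5]
```

View pics/d.png

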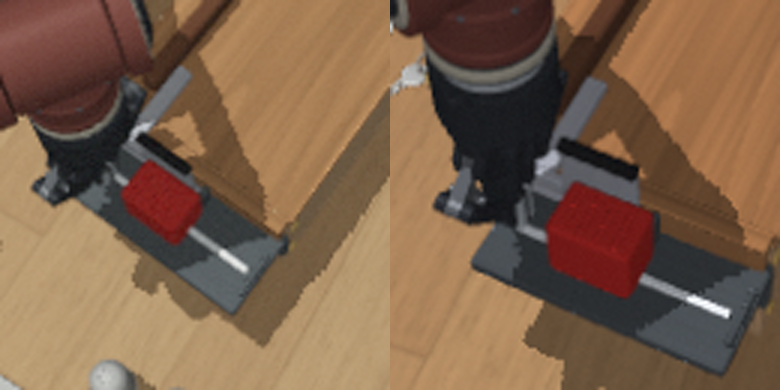

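The fingers (crop ~(505,215)) are in front of the tab with clearance to the paddle. I push next.

```bash
python3 -m handwheel '[{"tx":10,"ty":-2,"tz":0,"roll":0},{"tx":8,"ty":0,"tz":0,"roll":0},{"tx":7,"ty":0,"tz":0,"roll":0},{"tx":7,"ty":0,"tz":0,"roll":0},{"tx":7,"ty":0,"tz":0,"roll":0},{"tx":7,"ty":0,"tz":0,"roll":0},{"tx":7,"ty":0,"tz":0,"roll":0},{"tx":7,"ty":0,"tz":0,"roll":0},{"tx":6,"ty":0,"tz":0,"roll":0},{"tx":5,"ty":0,"tz":0,"roll":0},{"tx":3,"ty":0,"tz":0,"roll":0}]' >/dev/null; python3 go.py 28 -184 137
```

```text
t 3.08 box tcp [  23.7 -185.3] z 137.1 yawerr 0.0 F(box) [-2.2 -1.6] 2.2 open -0.0001 grip 1.1
tool shift mm [ 4.3 -1.3  0.1]
```

```bash
python3 -m handwheel '[{"tx":2,"ty":0,"tz":0,"roll":0},{"tx":2,"ty":0,"tz":0,"roll":0},{"tx":2,"ty":0,"tz":0,"roll":0},{"tx":0,"ty":0,"tz":0,"roll":0}]' >/dev/null; python3 go.py 28 -184 137
```

```text
t 3.42 box tcp [  25.7 -185.3] z 137.2 yawerr 0.0 F(box) [-17.2   0.1] 9.6 open 0.0001 grip 8.4
tool shift mm [ 2.3 -1.3  0.2]
```

Tab hit its end stop (17 N, TCP advanced to give 60 mm). Retreat, go up and over to inside of the paddle.

```bash
python3 -m handwheel '[{"tx":-12,"ty":0,"tz":0,"roll":0},{"tx":-8,"ty":0,"tz":-15,"roll":0},{"tx":0,"ty":0,"tz":-35,"roll":0},{"tx":0,"ty":0,"tz":-35,"roll":0},{"tx":0,"ty":-10,"tz":-10,"roll":0},{"tx":0,"ty":-25,"tz":0,"roll":0},{"tx":0,"ty":-25,"tz":0,"roll":0},{"tx":0,"ty":-8,"tz":0,"roll":0},{"tx":0,"ty":0,"tz":0,"roll":0},{"tx":0,"ty":0,"tz":0,"roll":0}]' >/dev/null; python3 go.py 6 -118 160
```

```text
t 4.25 box tcp [   9.2 -117.1] z 231.8 yawerr 0.001 F(box) [-0.3 -0.6] -0.3 open 0.0002 grip 0.0
tool shift mm [-3.2  0.8 71.8]
```

```bash
python3 -m handwheel '[{"tx":-3,"ty":0,"tz":25,"roll":0},{"tx":0,"ty":0,"tz":25,"roll":0},{"tx":0,"ty":0,"tz":15,"roll":0},{"tx":0,"ty":0,"tz":7,"roll":0},{"tx":0,"ty":0,"tz":0,"roll":0}]' >/dev/null; python3 go.py
python3 -m handwheel '[{"tx":0,"ty":7,"tz":0,"roll":0},{"tx":0,"ty":7,"tz":0,"roll":0},{"tx":0,"ty":7,"tz":0,"roll":0},{"tx":0,"ty":7,"tz":0,"roll":0},{"tx":0,"ty":7,"tz":0,"roll":0},{"tx":0,"ty":0,"tz":0,"roll":0}]' >/dev/null; python3 go.py
```

```text
t 4.67 box tcp [   4.8 -117.8] z 157.6 yawerr -0.001 F(box) [-0.5  0.8] 0.7 open -0.0004 grip 0.0
t 5.17 box tcp [   6.4 -154.1] z 160.9 yawerr -0.001 F(box) [ 0.7 -0.2] 0.4 open 0.0 grip 0.0
```

```bash
python3 -m handwheel '[{"tx":0,"ty":7,"tz":0,"roll":0},{"tx":0,"ty":7,"tz":0,"roll":0},{"tx":0,"ty":7,"tz":3,"roll":0},{"tx":0,"ty":6,"tz":4,"roll":0},{"tx":0,"ty":6,"tz":4,"roll":0},{"tx":0,"ty":6,"tz":3,"roll":0},{"tx":0,"ty":6,"tz":2,"roll":0},{"tx":0,"ty":0,"tz":0,"roll":0}]' >/dev/null; python3 go.py
python3 - <<'E'
from h import *
im,d,c=grab('side');im2,_,_=grab('scene')
cv2.imwrite('pics/e.png',np.hstack([cv2.resize(i,None,fx=3,fy=3,interpolation=cv2.INTER_CUBIC) for i in(im[210:340,170:300],im2[230:360,170:300])])[...,::-1])
E
```

```text
t 5.83 box tcp [   5.7 -198.6] z 143.5 yawerr -0.001 F(box) [-1.1 -0.2] -0.0 open -0.0002 grip 0.0
```

View pics/e.png

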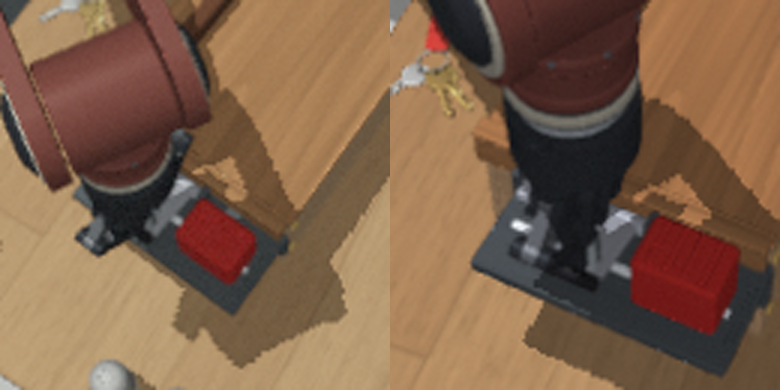

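The paddle lies over (black edge near (580,280)) and the tab is at its far end. Now up, and over to in front of the ridge.

```bash
python3 -m handwheel '[{"tx":0,"ty":0,"tz":-30,"roll":0},{"tx":0,"ty":0,"tz":-35,"roll":0},{"tx":0,"ty":0,"tz":-35,"roll":0},{"tx":-15,"ty":-27,"tz":0,"roll":0},{"tx":-20,"ty":-33,"tz":0,"roll":0},{"tx":-20,"ty":-33,"tz":0,"roll":0},{"tx":-20,"ty":-33,"tz":0,"roll":0},{"tx":-20,"ty":-33,"tz":0,"roll":0},{"tx":-16,"ty":-33,"tz":0,"roll":0},{"tx":0,"ty":-7,"tz":0,"roll":0},{"tx":0,"ty":0,"tz":0,"roll":0},{"tx":0,"ty":0,"tz":0,"roll":0}]' >/dev/null; python3 go.py -105 0 138
```

```text
t 6.93 box tcp [-104.6    1.5] z 244.7 yawerr 0.002 F(box) [-0.5 -0.3] 0.3 open -0.0001 grip 0.0
tool shift mm [ -0.5   1.4 106.7]
```

```bash
python3 -m handwheel '[{"tx":0,"ty":0,"tz":30,"roll":0},{"tx":0,"ty":0,"tz":30,"roll":0},{"tx":0,"ty":0,"tz":25,"roll":0},{"tx":0,"ty":0,"tz":13,"roll":0},{"tx":0,"ty":0,"tz":5,"roll":0},{"tx":0,"ty":0,"tz":0,"roll":0},{"tx":0,"ty":0,"tz":0,"roll":0}]' >/dev/null; python3 go.py
python3 - <<'E'
from h import *
im,d,c=grab('side');im2,_,_=grab('scene')
cv2.imwrite('pics/f.png',np.hstack([cv2.resize(i,None,fx=3,fy=3,interpolation=cv2.INTER_CUBIC) for i in(im[180:310,170:300],im2[210:340,170:300])])[...,::-1])
E
```

```text
t 7.52 box tcp [-104.1    0.8] z 142.0 yawerr -0.001 F(box) [0.5 0.8] -1.0 open 0.0002 grip 0.0
```

View pics/f.png

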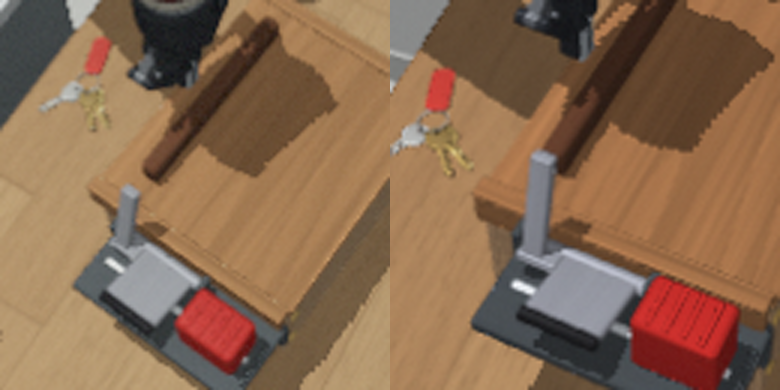

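The tongue stands upright (crop (540,205)) and the lid is shut with the fingers just in front of the ridge. I push the lid back.

```bash
python3 -m handwheel '[{"tx":9,"ty":0,"tz":2,"roll":0},{"tx":10,"ty":0,"tz":0,"roll":0},{"tx":11,"ty":0,"tz":0,"roll":0},{"tx":12,"ty":0,"tz":0,"roll":0},{"tx":12,"ty":0,"tz":0,"roll":0},{"tx":12,"ty":0,"tz":0,"roll":0},{"tx":12,"ty":0,"tz":0,"roll":0},{"tx":12,"ty":0,"tz":0,"roll":0},{"tx":12,"ty":0,"tz":0,"roll":0},{"tx":11,"ty":0,"tz":0,"roll":0},{"tx":8,"ty":0,"tz":0,"roll":0},{"tx":6,"ty":0,"tz":0,"roll":0}]' >/dev/null; python3 go.py
python3 -m handwheel '[{"tx":4,"ty":0,"tz":0,"roll":0},{"tx":3,"ty":0,"tz":0,"roll":0},{"tx":2,"ty":0,"tz":0,"roll":0},{"tx":2,"ty":0,"tz":0,"roll":0},{"tx":0,"ty":0,"tz":0,"roll":0}]' >/dev/null; python3 go.py
```

```text
t 8.62 box tcp [23.1  1.5] z 140.5 yawerr 0.0 F(box) [-3.2 -0.4] 2.4 open 0.0002 grip 1.5
t 9.03 box tcp [31.1  1.6] z 139.6 yawerr 0.001 F(box) [-11.1  -0.1] 7.9 open -0.0001 grip 5.6
```

```bash
python3 -m handwheel '[{"tx":2,"ty":0,"tz":0,"roll":0},{"tx":2,"ty":0,"tz":0,"roll":0},{"tx":0,"ty":0,"tz":0,"roll":0}]' >/dev/null; python3 go.py
python3 -m handwheel '[{"tx":-15,"ty":0,"tz":0,"roll":0},{"tx":-10,"ty":0,"tz":-25,"roll":0},{"tx":0,"ty":0,"tz":-35,"roll":0},{"tx":0,"ty":0,"tz":-30,"roll":0},{"tx":0,"ty":0,"tz":0,"roll":0}]' 85 30 >/dev/null; python3 go.py
python3 - <<'E'
from go import *
import sys
o=ctrl.get_obs();T=T_of(o);w=np.array([.3625,.2675,.245]);print((T[:3,:3].T@(w-T[:3,3])*1000).round(1), 'jar box',B.T@(w[:2]-C))
im,d,c=grab('scene');W=cloud(d,c);im2,d2,c2=grab('side')
cv2.imwrite('pics/g.png',np.hstack([cv2.resize(i,None,fx=2,fy=2,interpolation=cv2.INTER_CUBIC) for i in(im2[90:340,170:350],im[120:370,170:350])])[...,::-1])
E
```

```text
t 9.28 box tcp [31.2  1.6] z 139.7 yawerr 0.001 F(box) [-27.8  -0.4] 18.6 open -0.0003 grip 13.6
t 9.7 box tcp [15.8  1.1] z 237.6 yawerr 0.0 F(box) [ 0.9 -0.2] 0.8 open 0.0608 grip 0.0
[-220.  -309.1  -11.2] jar box [-0.20435     0.31016242]
```

View pics/g.png

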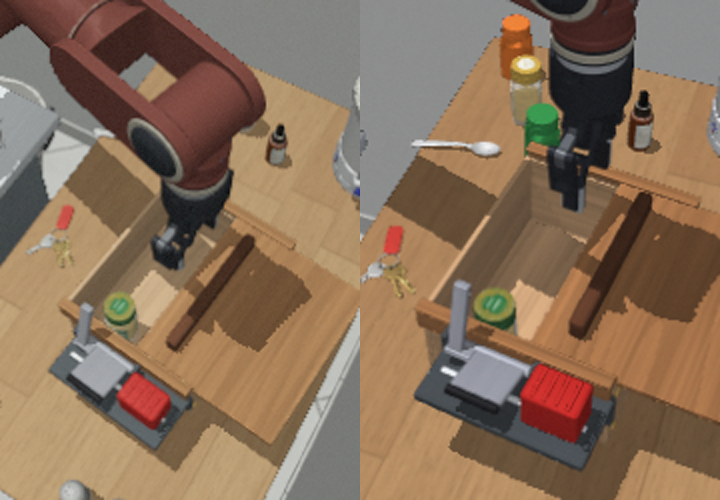

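The lid is open at its end stop and the box is empty at the free place. Next I move over the yellow jar with the fingers open.

```bash
python3 -m handwheel '[{"tx":-18,"ty":-26,"tz":-5,"roll":0},{"tx":-22,"ty":-31,"tz":-5,"roll":0},{"tx":-22,"ty":-31,"tz":0,"roll":0},{"tx":-22,"ty":-31,"tz":0,"roll":0},{"tx":-22,"ty":-31,"tz":0,"roll":0},{"tx":-22,"ty":-31,"tz":0,"roll":0},{"tx":-22,"ty":-31,"tz":0,"roll":0},{"tx":-22,"ty":-31,"tz":0,"roll":0},{"tx":-22,"ty":-31,"tz":0,"roll":0},{"tx":-20,"ty":-28,"tz":0,"roll":0},{"tx":-6,"ty":-7,"tz":0,"roll":0},{"tx":0,"ty":0,"tz":0,"roll":0}]' >/dev/null
python3 -m handwheel '[{"tx":0,"ty":0,"tz":0,"roll":0},{"tx":0,"ty":0,"tz":0,"roll":0}]' >/dev/null
python3 - <<'E'
from go import *
rep()
im,d,c=grab('wrist');W=cloud(d,c);hsv=cv2.cvtColor(im,cv2.COLOR_RGB2HSV).astype(int)
o=ctrl.get_obs();T=T_of(o)
m=(abs(W[...,2]-.1)<.012)&(np.hypot(W[...,0]-.3625,W[...,1]-.2675)<.045)
k,l,st,ce=cv2.connectedComponentsWithStats(m.astype(np.uint8));i=1+st[1:,4].argmax();P=W[l==i]
Q=P[P[:,2]>np.percentile(P[:,2],95)-.006];(x,y),r=cv2.minEnclosingCircle((Q[:,:2]*1000).astype(np.float32))
print('cap',ce[i],x,y,r,np.percentile(P[:,2],95),'hue',np.median(hsv[l==i],axis=0))
w=np.array([x/1000,y/1000,.068]);print('shift',(T[:3,:3].T@(w-T[:3,3])*1000).round(1))
cv2.imwrite('pics/w.png',im[...,::-1])
E
```

```text
t 10.97 box tcp [-207.5  309.7] z 238.5 yawerr -0.001 F(box) [ 0.1 -0.2] -0.7 open 0.0848 grip 0.0
cap [254.82993631 173.1133758 ] 361.62506103515625 270.485107421875 21.329715728759766 0.10030354208234223 hue [ 23. 118. 167.]
shift [  1.8  -3.6 170.7]
```

View pics/w.png

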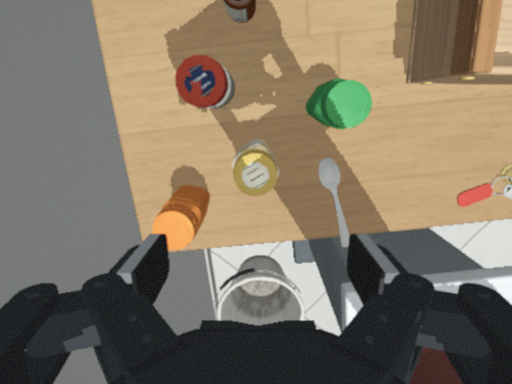

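The wrist view shows the yellow cap at (255,173) at z 0.100, with orange (180,222) and green (345,103) clear of the fingers' line. I descend.

```bash
python3 -m handwheel '[{"tx":1,"ty":-2,"tz":25,"roll":0},{"tx":1,"ty":-1,"tz":30,"roll":0},{"tx":0,"ty":0,"tz":30,"roll":0},{"tx":0,"ty":0,"tz":25,"roll":0},{"tx":0,"ty":0,"tz":20,"roll":0},{"tx":0,"ty":0,"tz":15,"roll":0},{"tx":0,"ty":0,"tz":13,"roll":0},{"tx":0,"ty":0,"tz":12,"roll":0},{"tx":0,"ty":0,"tz":0,"roll":0},{"tx":0,"ty":0,"tz":0,"roll":0}]' >/dev/null; python3 go.py
python3 -m handwheel '[{"tx":0,"ty":0,"tz":0,"roll":0},{"tx":0,"ty":0,"tz":0,"roll":0},{"tx":0,"ty":0,"tz":0,"roll":0},{"tx":0,"ty":0,"tz":0,"roll":0},{"tx":0,"ty":0,"tz":0,"roll":0},{"tx":0,"ty":0,"tz":0,"roll":0},{"tx":0,"ty":0,"tz":0,"roll":0},{"tx":0,"ty":0,"tz":0,"roll":0}]' 0 30 >/dev/null; python3 go.py
```

```text
t 11.85 box tcp [-205.7  312.5] z 68.7 yawerr -0.002 F(box) [-0.4 -0.5] 0.3 open 0.0849 grip 0.0
t 12.52 box tcp [-205.2  313.8] z 70.5 yawerr 0.001 F(box) [ 0.2 -2. ] 6.8 open 0.0439 grip 29.7
```

```bash
python3 -m handwheel '[{"tx":0,"ty":0,"tz":-8,"roll":0},{"tx":0,"ty":0,"tz":-16,"roll":0},{"tx":0,"ty":0,"tz":-22,"roll":0},{"tx":0,"ty":0,"tz":-25,"roll":0},{"tx":0,"ty":0,"tz":-25,"roll":0},{"tx":0,"ty":0,"tz":-25,"roll":0},{"tx":0,"ty":0,"tz":-25,"roll":0},{"tx":0,"ty":0,"tz":-20,"roll":0},{"tx":0,"ty":0,"tz":-10,"roll":0},{"tx":0,"ty":0,"tz":-4,"roll":0},{"tx":0,"ty":0,"tz":0,"roll":0}]' - 30 >/dev/null; python3 go.py -45 40 250
```

```text
t 13.43 box tcp [-206.   313.7] z 249.7 yawerr 0.0 F(box) [0.3 0.3] -1.9 open 0.0437 grip 29.4
tool shift mm [160.8 273.8  -0.4]
```

```bash
python3 -m handwheel '[{"tx":6,"ty":10,"tz":0,"roll":0},{"tx":12,"ty":20,"tz":0,"roll":0},{"tx":16,"ty":28,"tz":0,"roll":0},{"tx":18,"ty":31,"tz":0,"roll":0},{"tx":18,"ty":31,"tz":0,"roll":0},{"tx":18,"ty":31,"tz":0,"roll":0},{"tx":18,"ty":31,"tz":0,"roll":0},{"tx":18,"ty":31,"tz":0,"roll":0},{"tx":16,"ty":28,"tz":0,"roll":0},{"tx":12,"ty":20,"tz":0,"roll":0},{"tx":6,"ty":9,"tz":0,"roll":0},{"tx":3,"ty":4,"tz":0,"roll":0}]' >/dev/null
python3 -m handwheel '[{"tx":0,"ty":0,"tz":0,"roll":0},{"tx":0,"ty":0,"tz":0,"roll":0},{"tx":0,"ty":0,"tz":0,"roll":0}]' >/dev/null; python3 go.py -45 40 85
python3 - <<'E'
from go import *
im,d,c=grab('scene');im2,d2,c2=grab('side')
for n,dd,cc in(('scene',d,c),('side',d2,c2)):
    W=cloud(dd,cc);b=(W[...,:2]-C)@B*1000;z=W[...,2]*1000
    m=(b[...,0]>-98)&(b[...,0]<10)&(b[...,1]>-55)&(b[...,1]<115)&(z<40)
    print(n,'floor z',np.nanmedian(z[m]).round(1),m.sum())
    # check ridge face / box walls
    r=(abs(z-157)<4)&(b[...,0]>20)&(b[...,0]<90)&(abs(b[...,1])<90);print('ridge x',np.percentile(b[r][:,0],[3,97]).round(1))
cv2.imwrite('pics/i.png',np.hstack([cv2.resize(i,None,fx=2,fy=2,interpolation=cv2.INTER_CUBIC) for i in(im2[90:340,170:350],im[120:370,170:350])])[...,::-1])
E
```

```text
t 14.68 box tcp [-45.5  40.8] z 248.9 yawerr 0.002 F(box) [-0.   0.2] -1.8 open 0.0439 grip 29.5
tool shift mm [  0.7   0.9 163.9]
scene floor z 5.9 1247
ridge x [45.3 60.7]
side floor z 8.6 1050
ridge x [42.4 59.1]
```

View pics/i.png

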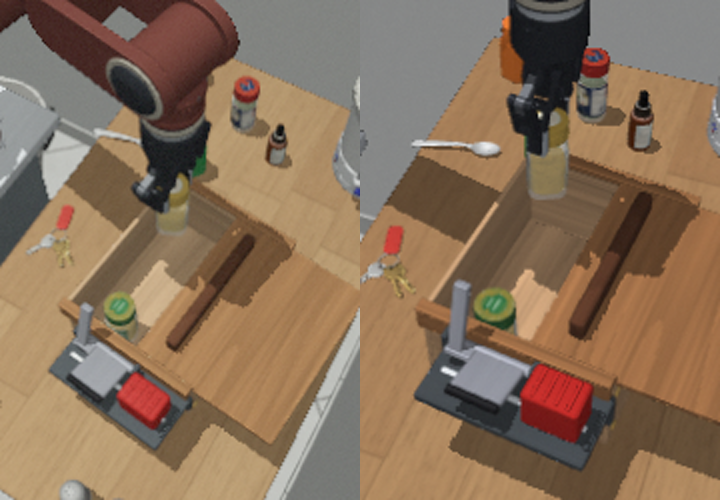

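The jar hangs upright over the free place; both views put the floor at z ≈ 7 mm. Touchdown is expected at TCP z ≈ 77.

```bash
python3 -m handwheel '[{"tx":0,"ty":0,"tz":10,"roll":0},{"tx":0,"ty":0,"tz":20,"roll":0},{"tx":0,"ty":0,"tz":25,"roll":0},{"tx":0,"ty":0,"tz":25,"roll":0},{"tx":0,"ty":0,"tz":25,"roll":0},{"tx":0,"ty":0,"tz":20,"roll":0},{"tx":0,"ty":0,"tz":15,"roll":0},{"tx":0,"ty":0,"tz":11,"roll":0},{"tx":0,"ty":0,"tz":8,"roll":0},{"tx":0,"ty":0,"tz":5,"roll":0},{"tx":0,"ty":0,"tz":1,"roll":0},{"tx":0,"ty":0,"tz":0,"roll":0}]' >/dev/null; python3 go.py
python3 -m handwheel '[{"tx":0,"ty":0,"tz":1,"roll":0},{"tx":0,"ty":0,"tz":1,"roll":0},{"tx":0,"ty":0,"tz":1,"roll":0},{"tx":0,"ty":0,"tz":1,"roll":0},{"tx":0,"ty":0,"tz":0,"roll":0}]' >/dev/null; python3 go.py
```

```text
t 15.78 box tcp [-44.6  39.7] z 84.7 yawerr 0.0 F(box) [-0.2  0.6] -1.2 open 0.0443 grip 29.5
t 16.2 box tcp [-44.9  39.6] z 80.3 yawerr 0.0 F(box) [-0.3  0.3] -0.6 open 0.044 grip 29.5
```

```bash
python3 -m handwheel '[{"tx":0,"ty":0,"tz":1,"roll":0},{"tx":0,"ty":0,"tz":1,"roll":0},{"tx":0,"ty":0,"tz":0,"roll":0}]' >/dev/null; python3 go.py
python3 -m handwheel '[{"tx":0,"ty":0,"tz":1,"roll":0},{"tx":0,"ty":0,"tz":0,"roll":0}]' >/dev/null; python3 go.py
```

```text
t 16.45 box tcp [-45.1  39.6] z 78.0 yawerr 0.0 F(box) [ 0.1 -0.6] -0.4 open 0.0437 grip 29.5
t 16.62 box tcp [-44.7  39.6] z 77.6 yawerr 0.0 F(box) [-0.6 -0.5] 0.7 open 0.0435 grip 29.7
```

```bash
python3 -m handwheel '[{"tx":0,"ty":0,"tz":1,"roll":0},{"tx":0,"ty":0,"tz":0,"roll":0}]' >/dev/null; python3 go.py
```

```text
t 16.78 box tcp [-44.   39.5] z 77.6 yawerr 0.0 F(box) [-0.4 -0.1] 5.1 open 0.044 grip 30.2
```

Contact: 5 N, the tool stopped at 77.6, as expected. Release and rise.

```bash
python3 -m handwheel '[{"tx":0,"ty":0,"tz":0,"roll":0},{"tx":0,"ty":0,"tz":0,"roll":0},{"tx":0,"ty":0,"tz":0,"roll":0},{"tx":0,"ty":0,"tz":0,"roll":0},{"tx":0,"ty":0,"tz":0,"roll":0},{"tx":0,"ty":0,"tz":0,"roll":0},{"tx":0,"ty":0,"tz":0,"roll":0}]' 85 >/dev/null; python3 go.py
python3 -m handwheel '[{"tx":0,"ty":0,"tz":-10,"roll":0},{"tx":0,"ty":0,"tz":-20,"roll":0},{"tx":0,"ty":0,"tz":-30,"roll":0},{"tx":0,"ty":0,"tz":-35,"roll":0},{"tx":0,"ty":0,"tz":-35,"roll":0},{"tx":0,"ty":0,"tz":-35,"roll":0},{"tx":0,"ty":0,"tz":-15,"roll":0},{"tx":0,"ty":0,"tz":0,"roll":0},{"tx":0,"ty":0,"tz":0,"roll":0},{"tx":0,"ty":0,"tz":0,"roll":0}]' >/dev/null; python3 go.py
python3 - <<'E'
from go import *
im,d,c=grab('scene');im2,d2,c2=grab('side')
for dd,cc in((d,c),(d2,c2)):
    W=cloud(dd,cc);b=(W[...,:2]-C)@B*1000;z=W[...,2]*1000
    m=(abs(b[...,0]+45)<35)&(abs(b[...,1]-40)<35)&(z>80)&(z<125);P=b[m]
    if m.sum()>20: print('jar',P.min(0)/2+P.max(0)/2,np.percentile(z[m],98))
cv2.imwrite('pics/j.png',np.hstack([cv2.resize(i,None,fx=2,fy=2,interpolation=cv2.INTER_CUBIC) for i in(im2[90:340,170:350],im[120:370,170:350])])[...,::-1])
E
```

```text
t 17.37 box tcp [-45.   39.6] z 76.2 yawerr 0.0 F(box) [-0.3 -0.2] -0.2 open 0.085 grip 0.0
t 18.2 box tcp [-45.6  39.7] z 255.1 yawerr 0.0 F(box) [-0.4  0.5] -0.5 open 0.085 grip 0.0
jar [-42.86777568  36.01459396] 108.5815279302219
jar [-43.72222652  37.57882488] 112.47236160284406
```

View pics/j.png

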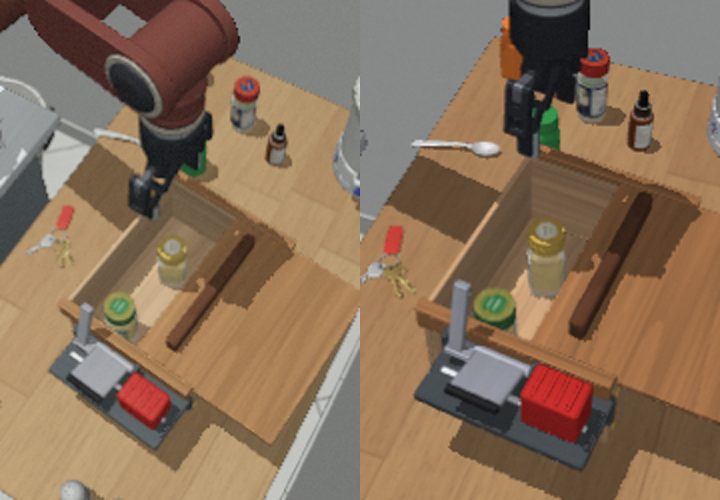

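The jar stands upright on the box floor (cap at (548,237)), the latch and lid are open, and nothing is touched. Handing in.

```bash
python3 -c "from station import ctrl;print(ctrl.finish_job())"
```

```text
the job is handed in; nothing more can be done
None
```

I handed the job in at about 18 s: the yellow-capped jar stands upright in the spice box, with the tab released and the latch and lid left open. The red-capped jar and dropper bottle look undisturbed. No verdict was shown.

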